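# Unlatch the specimen chamber and hold its sprung cover open

### The arm

A 6-joint arm with a two-finger parallel gripper is mounted at the origin on the work surface. World frame = base frame: x ahead of the robot, y to its left, z up, the work surface at z = 0. Lengths are in m, angles in rad, forces in N, time in s.
With the tool pointing down it reaches from about 0.4 to 0.925 m from the base axis. Payload 3.4 kg.
Tool frame: the origin (TCP) lies midway between the tips of the shut fingers; the grasp point (between the pads) lies 19 mm behind it; y points along the fingers, z is the direction in which the jaws open and shut, and the axes are right-handed (so a half turn about y gives the same grasp; the last joint's range is limited). The gripper opens to 85 mm and grips with 20 to 120 N. Pads are 22 mm wide; open, the fingers measure 114 mm over their backs; the gripper's body (76 mm by 85 mm) begins 54 mm behind the grasp point. The pads swing forward as they close: fully open they stand 13 mm farther back than shut.
Start: joints at [1.149, 0.307, 1.506, -0, 1.328, -0.073], TCP at [0.196, 0.541, 0.209] pointing down, gripper open.
Joint ranges: [-3.12, 3.12], [-1.05, 2.28], [0.14, 2.33], [-1.42, 4.57], [0.1, 2.73], [-2.68, 2.68]. Speed limits (rad/s): [2.57, 2.57, 3.14, 3.14, 3.14, 3.14].

### API

Orientations are given as a unit quaternion [w, x, y, z].
In Python, from workcell import arm gives the robot as it stands.
- The arm moves only by the tool drive_tool, never from a script. Its arguments are lists of equal length, an entry for each row: "jaw": the opening, from 0 (shut) to 1 (fully open); "linear": the shift along the tool's x, y, z in mm, a list of three; "rot": the turn, a rotation vector about the tool's x, y, z in rad, a list of three. A call has exactly 5 rows; each row shifts and turns the commanded pose from where the row before left it, along the tool's axes as they then stand; what a row does not reach is not made up. A row lasts 1/8 s, in which the tool goes at most 62.5 mm and 10.7 degrees, less where a joint would pass 70% of its speed; a pose out of reach is approached as far as the arm can. A call with a gripper value outside its range is refused whole. The fingers move at their own pace and stop on an object; the grip force is fixed at half the most. Time passes only in rows, so rows that do not move let the fingers close, or fill a call up. It gives the time, the measured TCP pose, the force and the opening at its end, in the units of the state.
- arm.get_state(): the state, without advancing time (a new reading comes with each control period).
- arm.capture(name): name is "scene" or "top" or "wrist"; returns (picture, depth): 480x640x3 uint8, red, green, blue; 480x640 float32, m along the optical axis (not along the pixel's ray), 0 where there is no reading.
- arm.get_calibration(name): a dict with "K" (3x3 intrinsics, pixels), "extrinsics" (4x4, takes a point from camera to world coordinates); the wrist camera has in their place "T_tool_cam" (4x4, takes a point from camera to tool coordinates, whose origin is the TCP and whose axes are the tool frame's). Camera axes: x right, y down, z forward; pixel columns grow to the right and rows downward; lengths in m; the calibration is good to about 2 mm. The wrist camera is an equidistant fisheye: a pixel r from the principal point sees the ray r / f radians off the axis. A picture is of the moment at which its call begins: read the wrist's pose just before it. get_calibration takes no time and is no camera call.
- arm.close_job(): hands the job in, once; it reports no verdict.
Trained networks look in the newest picture that a camera, given by its name, has taken for a name from the list of things; names that differ only in an ending like _2 or _b are one class to them, and where a whole thing is asked for, a point or a joint stands for the part that bears it (a point fixed in the world has none). Each returns a list of dicts, best first, with "conf" (0 to 1); they miss things now and then, are a little off and sometimes report something else, mostly with a low value. They report only what shows in the picture. A call takes as long as a camera call.
- arm.search_frame(name, camera): "box" ([left, top, right, bottom] in pixels, round what is visible of it).
- arm.mark_of(name, camera): "location" ([column, row] in pixels: a listed point, or the origin of a listed thing).
The state is a dict: "time_s": time; "joints": joint angles; "joint_velocities": joint speeds; "tau": joint torques, N m; "tool_pos": TCP position; "eef_rot": TCP orientation; "force": force on the tool from outside, world axes, zero at the start; "wrist_torque": the same for the moment, N m; "finger_gap": opening from 0.0 (shut) to 1.0 (fully open).
Only numpy, scipy, OpenCV 4.12 (cv2) and the standard library are available. Lean on these libraries where they do the work, as an engineer would, in place of code of your own. Each camera call takes 0.05 s, during which the arm holds its last target. There are 200 camera calls.

### The job

Turn the latch knob on the specimen chamber clockwise past its click until its tongue is well clear of the cover, then lift the sprung cover with the gripper and hold it open at 40 degrees so that a colleague can look at the specimen. The cover falls shut if let go, so finish while still holding it there, steady and in the gripper; leave the eyepiece, the glass dish and the slide box where they stand.

Things in the scene. Friction and masses are not known exactly. Their poses are not given: they have to be found in the camera images.
- chamber: Fixed dark steel specimen chamber, 249 mm front to back (x from -159 to +90), 240 mm wide (y), 60 mm high. Origin on the table surface (underside), 90 mm in front of the cover's hinge; x points from its front to its hinge side, y to the left seen from the front, z up. The front 69 mm is a solid ledge at 60 mm height that carries the latch knob on its right part; the rest is an open box under the cover. Yaw varies.
- knob (a joint): Turn of the latch knob, rad: 0 to 1.4, grows clockwise seen from above. At 0 the tongue points along chamber +x. Starts at 0 to 0.25, the tongue over the cover's front edge, blocking it; clear of it above 1.15. A sprung ball detent resists with about 0.2 Nm from 0.47, fading out at 0.75, then pushes on (the click) to 1.03; beyond, the knob turns freely and stays where left (friction 0.03 Nm).
- knob_grip (a point): Point on the vertical axis of the latch knob (at chamber x -116, y -65 mm), 104.5 mm above the table, mid-height on its grip bar. Bar: black, 40 mm long, 14 mm thick, upright from 82 to 116.5 mm above the table, on a disc of 21 mm radius. The frame turns with the knob: x along the bar and the tongue, y across the bar's thickness, z up. The steel tongue is below the bar, 12 mm wide, reaching 38 mm from the axis.
- cover_hinge (a joint): Opening angle of the cover, rad: 0 shut, grows as its front edge rises, stop at 1.3; 40 degrees is 0.698. Weight and a spring push it shut at every angle, about 3 to 6 N at the pull.
- cover: White framed cover with a glass window, 182 mm from hinge to front edge, 236 mm wide, 8 mm thick, about 0.36 kg (varies), its upper face 68.5 mm above the table when shut. Origin in the middle of the hinge line at its underside; x lies in the plate and points away from its front edge (the front edge is at x = -182 mm), y along the hinge to the left, z normal to the plate, up when shut.
- pull (a point): Point inside the upright black pull that stands on the cover near its front edge, at cover x -156, y +40, z +36 mm, that is 28 mm above the cover's upper face. The pull is a flat block, 36 mm long (cover x), 14 mm thick (cover y), standing 42 mm high on the cover (top at cover z 50). Its two flat sides face along the hinge direction, so that it can swivel between two fingers that close along the cover's y. Frame parallel to the cover's.
- hinge_line (a point): Middle of the hinge axis, fixed on the chamber, 60.5 mm above the table; y runs along the axis. The cover turns about it.
- eyepiece: Bystander: loose black microscope eyepiece standing to the left of the chamber, 42 mm across, 58 mm high. Origin at the centre of its underside.
- dish: Bystander: loose shallow glass dish to the right of the chamber, 70 mm across, 16 mm high. Origin at the centre of its underside.
- slide_box: Bystander: loose closed slide box with a white lid to the right of the chamber, 87 x 62 x 35 mm. Origin at the centre of its underside.

How it is judged:
By the outcome, as a careful person would: the job done as asked, in the order asked, and still so for the second after the job is handed in, while the arm keeps its last pose, push and grip.
It also fails if it takes over 51 s, if anything falls off the work surface, if the arm or the gripper's body presses on something with over 40 N, if the wrist force passes 120 N, or if a joint passes its speed limit or range.

## Working session

There is one attempt and no reset: what is moved stays moved. The work goes in short steps, Python scripts to look and compute and a tool call to move; the robot and the scene stay as the last step left them, time stands still between calls to the robot, and variables do not carry over. Pictures are saved under pics/ and viewed, about 8 in all and at most 12, crops included, and the job is handed in when it is done.

Besides the shell and the picture viewer there is one more tool, called after "Request:" as name(argument=value, ...) on one line, values as JSON. drive_tool: Moves the arm, as the interface text tells. Its arguments: {"type":"object","properties":{"jaw":{"type":"array"},"linear":{"type":"array"},"rot":{"type":"array"}},"required":["jaw","linear","rot"]}

```bash
mkdir -p pics; ls; cat > h.py <<'E'
import numpy as np, cv2
from scipy.spatial.transform import Rotation as R
from workcell import arm
def rot(q): return R.from_quat([q[1],q[2],q[3],q[0]])
def snap(n,f=None):
    s=arm.get_state(); p,d=arm.capture(n)
    if f: cv2.imwrite('pics/'+f,p[:,:,::-1])
    return s,p,d
def cam2w(n,s=None):
    c=arm.get_calibration(n)
    if 'extrinsics' in c: return np.array(c['K']),np.array(c['extrinsics'])
    T=np.eye(4);T[:3,:3]=rot(s['eef_rot']).as_matrix();T[:3,3]=s['tool_pos']
    return np.array(c['K']),T@np.array(c['T_tool_cam'])
def ray(n,uv,s=None):
    K,T=cam2w(n,s); x=(uv[0]-K[0,2])/K[0,0];y=(uv[1]-K[1,2])/K[1,1]
    if n=='wrist':
        r=np.hypot(x,y); v=np.array([np.sin(r)*x/r,np.sin(r)*y/r,np.cos(r)]) if r>1e-9 else np.array([0,0,1.])
    else: v=np.array([x,y,1.])
    return T[:3,3],T[:3,:3]@v
def atz(n,uv,z,s=None):
    o,v=ray(n,uv,s); return o+v*(z-o[2])/v[2]
E
python3 - <<'E'
from h import *
s=arm.get_state();print(s)
for n in ['top','scene']:
    s,p,d=snap(n,n+'1.png')
    for t,z in [('chamber',0),('knob_grip',.1045),('cover',.0605),('pull',.0965),('hinge_line',.0605),('eyepiece',0),('dish',0),('slide_box',0)]:
        for m in arm.mark_of(t,n)[:2]:
            print(n,t,np.round(m['location']),round(m['conf'],2),np.round(atz(n,m['location'],z),4))
E
```

```text
pics
{'time_s': 0.0, 'joints': array([ 1.14953491e+00,  3.07577220e-01,  1.50767091e+00,  1.33526916e-05,
        1.32838573e+00, -7.35116073e-02]), 'joint_velocities': array([ 0.00165242, -0.00100009,  0.00025975,  0.00118033,  0.0025873 ,
       -0.00068713]), 'tau': array([ 1.98507172e-03, -4.57556283e+01, -2.51914930e+01,  2.24032788e-04,
        1.33762645e-02,  5.12492790e-06]), 'tool_pos': array([0.19567318, 0.53989947, 0.20847959]), 'eef_rot': array([-0.69574574,  0.69714291, -0.12251177,  0.12214945]), 'force': array([-0.19307271,  0.62726192, -1.16875781]), 'wrist_torque': array([-0.03220351, -0.04145819, -0.05478728]), 'finger_gap': 1.0005127746644802}
top chamber [291. 243.] 0.76 [0.5991 0.0687 0.    ]
top knob_grip [347. 298.] 0.92 [ 0.5048 -0.0222  0.1045]
top cover [274. 186.] 0.65 [0.6898 0.0899 0.0605]
top pull [274. 286.] 0.79 [0.5261 0.09   0.0965]
top pull [276. 183.] 0.18 [0.6864 0.0828 0.0965]
top hinge_line [274. 185.] 0.74 [0.6899 0.0891 0.0605]
top eyepiece [194. 320.] 0.96 [0.4717 0.2383 0.    ]
top slide_box [412. 200.] 0.89 [ 0.6687 -0.1431  0.    ]
scene chamber [351. 257.] 0.92 [0.6058 0.069  0.    ]
scene chamber [386. 256.] 0.43 [0.6393 0.1259 0.    ]
scene knob_grip [279. 197.] 0.56 [ 0.4976 -0.0189  0.1045]
scene cover [389. 259.] 0.74 [0.6981 0.0791 0.0605]
scene pull [340. 190.] 0.89 [0.53   0.0925 0.0965]
scene hinge_line [387. 256.] 0.79 [0.6893 0.0819 0.0605]
scene hinge_line [337. 190.] 0.7 [0.4852 0.1178 0.0605]
scene eyepiece [380. 194.] 0.74 [0.4734 0.2392 0.    ]
scene dish [223. 279.] 0.58 [ 0.5334 -0.1568  0.    ]
scene slide_box [264. 321.] 0.92 [ 0.6582 -0.1429  0.    ]
```

View pics/top1.png

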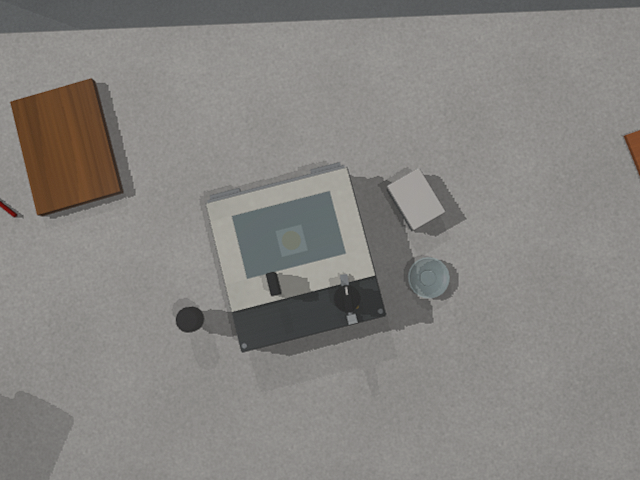

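```bash
python3 - <<'E'
from h import *
s=arm.get_state();Rt=rot(s['eef_rot']).as_matrix();print(np.round(Rt,3))
C=np.array(arm.get_calibration('wrist')['T_tool_cam']);print(np.round(C,3))
p=np.array([.5048,-.0222]);q=np.array([.5275,.091]);h=np.array([.69,.085]);c=np.array([.602,.069])
# fit yaw, xy of the chamber
src=np.array([[-.116,-.065],[-.066,.04],[.09,0],[0,0]]);dst=np.array([[.5015,-.0208],q,h,c])
a=src-src.mean(0);b=dst-dst.mean(0)
y=np.arctan2((a[:,0]*b[:,1]-a[:,1]*b[:,0]).sum(),(a*b).sum())
M=np.array([[np.cos(y),-np.sin(y)],[np.sin(y),np.cos(y)]]);t=dst.mean(0)-M@src.mean(0)
print(np.degrees(y),t,dst-(src@M.T+t))
E
```

```text
[[ 0.94   0.     0.341]
 [-0.341  0.     0.94 ]
 [-0.    -1.     0.   ]]
[[-0.     0.953  0.304 -0.079]
 [ 0.    -0.304  0.953 -0.164]
 [ 1.     0.    -0.    -0.001]
 [ 0.     0.     0.     1.   ]]
12.122298730711801 [0.60142464 0.06699061] [[-0.0001612   0.00011988]
 [-0.00099637 -0.00123874]
 [ 0.00058222 -0.00089053]
 [ 0.00057536  0.00200939]]
```

The top view shows the chamber yawed about 13°, with the knob bar near (347,298) and its tongue pointing up to (345,282) over the cover. The pull is at (273,284), the eyepiece at (190,319), the dish at (429,277) and the box at (415,199). I'm moving above the knob.

Request:
drive_tool(jaw=[1,1,1,1,1], linear=[[43,0,-38],[43,0,-38],[43,0,-38],[43,0,-38],[43,0,-38]], rot=[[0,0,0],[0,0,0],[0,0,0],[0,0,0],[0,0,0]])

```text
time_s: 1.52
tool_pos: [0.3341, 0.2872, 0.2097]
eef_rot: [0.697, -0.696, 0.122, -0.122]
force: [1.0, 0.8, -0.3]
finger_gap: 1.002
```

Request:
drive_tool(jaw=[1,1,1,1,1], linear=[[43,0,-38],[43,0,-38],[43,0,-38],[43,0,-38],[43,0,-38]], rot=[[0,0,0],[0,0,0],[0,0,0],[0,0,0],[0,0,0]])

```text
time_s: 2.15
tool_pos: [0.4716, 0.035, 0.2097]
eef_rot: [0.697, -0.696, 0.122, -0.123]
force: [0.8, 0.5, -0.2]
finger_gap: 0.995
```

Request:
drive_tool(jaw=[1,1,1,1,1], linear=[[0,0,0],[0,0,0],[0,0,0],[0,0,0],[0,0,0]], rot=[[0,-0.15,0],[0,-0.15,0],[0,-0.15,0],[0,-0.1,0],[0,0,0]])

```text
time_s: 2.78
tool_pos: [0.4708, 0.0367, 0.2095]
eef_rot: [-0.704, 0.704, 0.071, -0.071]
force: [0.5, 0.2, -0.1]
finger_gap: 1.001
```

```bash
cat > look.py <<'E'
from h import *
import sys
s,p,d=snap('wrist',sys.argv[1])
Rt=rot(s['eef_rot']).as_matrix()
print('t',s['time_s'],'pos',np.round(s['tool_pos'],4),'y',np.round(Rt[:,1],3),'yaw z',np.degrees(np.arctan2(Rt[1,2],Rt[0,2])),'j',np.round(s['joints'],2),'F',np.round(s['force'],1))
for t,z in [('knob_grip',.1045),('pull',.0965),('hinge_line',.0605),('chamber',0)]:
    for m in arm.mark_of(t,'wrist')[:2]:
        print(t,np.round(m['location']),round(m['conf'],2),np.round(atz('wrist',m['location'],z,s),4))
E
python3 look.py w1.png
```

```text
t 2.775 pos [0.4708 0.0367 0.2095] y [ 0. -0. -1.] yaw z 101.51857826669078 j [-0.01  0.16  1.71 -0.    1.27 -1.78] F [ 0.5  0.2 -0.1]
knob_grip [239. 254.] 0.66 [ 0.4999 -0.0197  0.1045]
pull [363. 306.] 0.62 [0.5285 0.0875 0.0965]
hinge_line [322. 410.] 0.85 [0.6852 0.0857 0.0605]
chamber [319. 323.] 0.58 [0.607 0.066 0.   ]
```

View pics/w1.png

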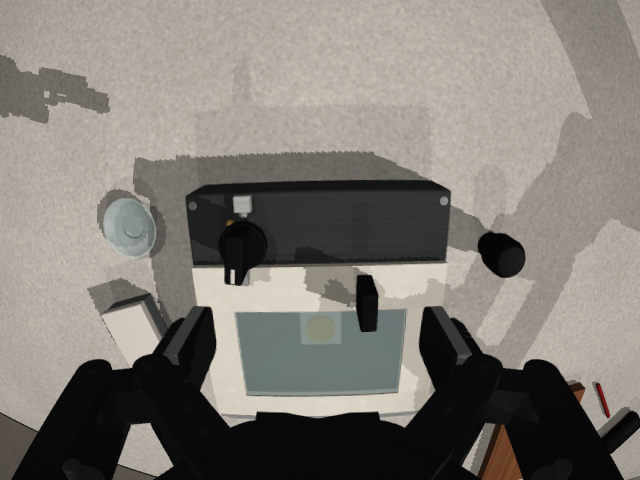

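The wrist view shows the disc at (243,243), the bar ending near (233,280), slightly clockwise, and the pull at (367,303). I'll measure the bar, pull and chamber from depth.

```bash
cat > dep.py <<'E'
from h import *
def cloud():
    s,p,d=snap('wrist'); K,T=cam2w('wrist',s)
    v,u=np.nonzero(d>0); x=(u-K[0,2])/K[0,0];y=(v-K[1,2])/K[1,1]; r=np.hypot(x,y)+1e-9
    k=r<1.3; u,v,x,y,r=u[k],v[k],x[k],y[k],r[k]
    z=d[v,u]; P=np.c_[np.tan(r)*x/r*z,np.tan(r)*y/r*z,z]
    return s,P@T[:3,:3].T+T[:3,3],p[v,u]
def top(P,c,zl,zh,rad=.04):
    m=(np.hypot(P[:,0]-c[0],P[:,1]-c[1])<rad)&(P[:,2]>zl)&(P[:,2]<zh); Q=P[m]
    r=cv2.minAreaRect((Q[:,:2]*1e4).astype(np.float32))
    e=np.linalg.eigh(np.cov(Q[:,:2].T))[1][:,1]; e=e*np.sign(e[0])
    return len(Q),np.array(r[0])/1e4,np.array(r[1])/10,r[2],np.degrees(np.arctan2(e[1],e[0])),Q[:,2].mean(),Q[:,2].max()
if __name__=='__main__':
    s,P,c=cloud()
    print('knob',top(P,(.5,-.02),.110,.123)); print('pull',top(P,(.528,.089),.110,.126))
    m=(P[:,2]>.055)&(P[:,2]<.064)&(abs(P[:,0]-.48)<.1)&(abs(P[:,1]-.06)<.15)
    Q=P[m];print('ledge',len(Q),cv2.minAreaRect((Q[:,:2]*1e3).astype(np.float32)))
    m=(c.min(1)>150)&(P[:,2]>.064)&(P[:,2]<.073)&(abs(P[:,0]-.6)<.12)&(abs(P[:,1]-.07)<.15)
    Q=P[m];print('cover',len(Q),cv2.minAreaRect((Q[:,:2]*1e3).astype(np.float32)),Q[:,2].mean())
E
python3 dep.py
```

```text
knob (955, array([ 0.50187227, -0.0220054 ]), array([40.3658783 , 14.31601715]), 5.510570049285889, np.float64(5.299511139847389), np.float64(0.1156958030696295), np.float64(0.1185850919823298))
pull (83, array([0.52810215, 0.09040376]), array([33.44917603, 12.27474136]), 17.64546012878418, np.float64(14.291909238350259), np.float64(0.11026901223008294), np.float64(0.11099054890538057))
ledge 17279 ((516.5602416992188, 47.708587646484375), (145.57435607910156, 240.90179443359375), 12.591469764709473)
cover 15695 ((599.6576538085938, 66.41614532470703), (182.0687255859375, 237.0590362548828), 12.566280364990234) 0.06758751016993185
```

Request:
drive_tool(jaw=[1,1,1,1,1], linear=[[0,0,0],[12.5,0,-30.5],[12.5,0,-30.5],[0,30,0],[0,30,0]], rot=[[0,0.106,0],[0,0,0],[0,0,0],[0,0,0],[0,0,0]])

```text
time_s: 3.7
tool_pos: [0.5022, -0.0221, 0.1491]
eef_rot: [-0.706, 0.706, 0.034, -0.033]
force: [0.2, 0.3, -1.0]
finger_gap: 1.005
```

Request:
drive_tool(jaw=[1,1,1,1,1], linear=[[0,25,0],[0,25,0],[0,12,0],[0,0,0],[0,0,0]], rot=[[0,0,0],[0,0,0],[0,0,0],[0,0,0],[0,0,0]])

```text
time_s: 4.32
tool_pos: [0.5023, -0.0216, 0.0882]
eef_rot: [-0.706, 0.706, 0.035, -0.033]
force: [-0.7, 0.4, -0.5]
finger_gap: 0.999
```

Request:
drive_tool(jaw=[0,0,0,0,0], linear=[[0,0,0],[0,0,0],[0,0,0],[0,0,0],[0,0,0]], rot=[[0,0,0],[0,0,0],[0,0,0],[0,0,0],[0,0,0]])

```text
time_s: 4.95
tool_pos: [0.5016, -0.0219, 0.0878]
eef_rot: [-0.706, 0.707, 0.034, -0.034]
force: [-0.9, -1.1, 4.8]
finger_gap: 0.138
```

Request:
drive_tool(jaw=[0,0,0,0,0], linear=[[0,0,0],[0,0,0],[0,0,0],[0,0,0],[0,0,0]], rot=[[0,0,0],[0,0,0],[0,0,0],[0,0,0],[0,0,0]])

```text
time_s: 5.58
tool_pos: [0.5016, -0.0219, 0.0878]
eef_rot: [-0.706, 0.706, 0.034, -0.034]
force: [-2.9, -1.4, 4.8]
finger_gap: 0.137
```

Request:
drive_tool(jaw=[0,0,0,0,0], linear=[[0,0,0],[0,0,0],[0,0,0],[0,0,0],[0,0,0]], rot=[[0,0.1,0],[0,0.1,0],[0,0.1,0],[0,0.1,0],[0,0.1,0]])

```text
time_s: 6.2
tool_pos: [0.5018, -0.021, 0.0878]
eef_rot: [0.693, -0.692, 0.143, -0.143]
force: [-1.7, 1.6, 4.6]
finger_gap: 0.138
```

Request:
drive_tool(jaw=[0,0,0,0,0], linear=[[0,0,0],[0,0,0],[0,0,0],[0,0,0],[0,0,0]], rot=[[0,0.1,0],[0,0.1,0],[0,0.1,0],[0,0.1,0],[0,0.1,0]])

```text
time_s: 6.82
tool_pos: [0.5024, -0.0203, 0.0879]
eef_rot: [0.636, -0.635, 0.31, -0.31]
force: [0.6, 3.8, 4.6]
finger_gap: 0.135
```

Request:
drive_tool(jaw=[0,0,0,0,0], linear=[[0,0,0],[0,0,0],[0,0,0],[0,0,0],[0,0,0]], rot=[[0,0.1,0],[0,0.09,0],[0,0,0],[0,0,0],[0,0,0]])

```text
time_s: 7.45
tool_pos: [0.5026, -0.0202, 0.0878]
eef_rot: [0.605, -0.603, 0.367, -0.368]
force: [1.1, 5.2, 3.8]
finger_gap: 0.139
```

```bash
python3 - <<'E'
from h import *
s=arm.get_state();Rt=rot(s['eef_rot']).as_matrix()
y=np.degrees(np.arctan2(Rt[1,2],Rt[0,2]));print('knob if held',np.radians(102.57-y),np.round(s['joints'],2),s['wrist_torque'],s['force'],s['tool_pos'])
E
```

```text
knob if held 1.3121107310226638 [-0.13  0.34  1.82  0.    0.98 -0.61] [ 1.00934207 -0.26225461 -0.04670178] [1.11484951 5.23694126 3.7696471 ] [ 0.5026274  -0.02018032  0.08782158]
```

Request:
drive_tool(jaw=[0.6,0.6,0.6,0.6,0.6], linear=[[0,0,0],[0,0,0],[0,0,0],[0,0,0],[0,0,0]], rot=[[0,0,0],[0,0,0],[0,0,0],[0,0,0],[0,0,0]])

```text
time_s: 8.07
tool_pos: [0.5014, -0.0217, 0.0873]
eef_rot: [-0.604, 0.604, -0.368, 0.368]
force: [0.1, 0.2, 0.7]
finger_gap: 0.6
```

Request:
drive_tool(jaw=[0.6,0.6,0.6,0.6,0.6], linear=[[0,-20,0],[0,-30,0],[0,-30,0],[0,-30,0],[0,0,0]], rot=[[0,0,0],[0,0,0],[0,0,0],[0,0,0],[0,0,0]])

```text
time_s: 8.7
tool_pos: [0.5035, -0.0218, 0.1999]
eef_rot: [0.605, -0.603, 0.366, -0.37]
force: [-0.1, -0.1, -0.1]
finger_gap: 0.6
```

Request:
drive_tool(jaw=[0.6,0.6,0.6,0.6,0.6], linear=[[0,0,0],[0,0,0],[0,0,0],[0,0,0],[0,0,0]], rot=[[0,-0.17,0],[0,-0.17,0],[0,-0.17,0],[0,-0.17,0],[0,-0.17,0]])

```text
time_s: 9.32
tool_pos: [0.5005, -0.0215, 0.1961]
eef_rot: [-0.702, 0.702, -0.085, 0.083]
force: [-0.7, 0.5, 0.4]
finger_gap: 0.597
```

Request:
drive_tool(jaw=[0.6,0.6,0.6,0.6,0.6], linear=[[0,0,0],[0,0,0],[0,0,0],[0,0,0],[0,0,0]], rot=[[0,-0.17,0],[0,-0.17,0],[0,-0.12,0],[0,0,0],[0,0,0]])

```text
time_s: 9.95
tool_pos: [0.501, -0.0215, 0.1967]
eef_rot: [0.703, -0.703, -0.075, 0.076]
force: [0.2, 0.3, 0.2]
finger_gap: 0.6
```

```bash
python3 dep.py; python3 look.py w2.png
```

```text
knob (1164, array([ 0.50213887, -0.02223176]), array([14.7009201, 39.9757019]), 26.937681198120117, np.float64(-62.69025196192872), np.float64(0.11564683617607988), np.float64(0.11863750548458993))
pull (93, array([0.52765781, 0.09048884]), array([33.63602905, 11.83181381]), 10.189559936523438, np.float64(9.326403850988044), np.float64(0.11028767945105146), np.float64(0.11139701507030586))
ledge 17643 ((518.1099853515625, 47.588287353515625), (148.4955291748047, 240.3092041015625), 12.420159339904785)
cover 16415 ((600.9669799804688, 67.21387481689453), (184.19801330566406, 237.3099822998047), 12.663100242614746) 0.06753771486542515
t 10.0 pos [ 0.5012 -0.0215  0.1969] y [-0.001  0.    -1.   ] yaw z 102.2958984202525 j [-0.13  0.22  1.67 -0.    1.25 -1.91] F [-0.2 -0.1  0.2]
knob_grip [316. 238.] 0.64 [ 0.5019 -0.0226  0.1045]
pull [440. 293.] 0.78 [0.5283 0.0877 0.0965]
hinge_line [375. 409.] 0.94 [0.6909 0.0846 0.0605]
chamber [374. 312.] 0.56 [0.6039 0.0647 0.    ]
```

View pics/w2.png

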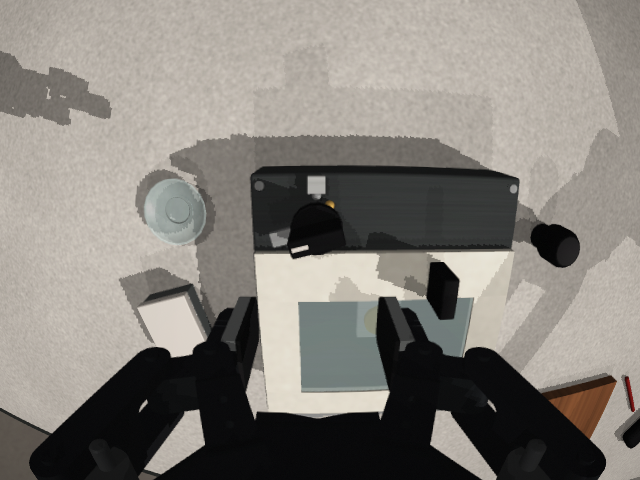

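The knob bar now lies at -62.7°, which is 1.31 rad, and its tongue at (298,251) is clear of the cover edge. The pull stands at (442,291). I'm moving over the pull and down.

Request:
drive_tool(jaw=[0.6,0.6,0.6,0.6,0.6], linear=[[17,0,35],[17,0,35],[16,0,34.5],[0,30,0],[0,30,0]], rot=[[0,0,0],[0,0,0],[0,0,0],[0,0,0],[0,0,0]])

```text
time_s: 10.88
tool_pos: [0.5285, 0.0921, 0.1372]
eef_rot: [-0.703, 0.703, 0.077, -0.076]
force: [0.1, -0.4, -0.4]
finger_gap: 0.599
```

Request:
drive_tool(jaw=[0.6,0.6,0.6,0.6,0.6], linear=[[0,20,0],[0,20,0],[0,19,0],[0,0,0],[0,0,0]], rot=[[0,0,0],[0,0,0],[0,0,0],[0,0,0],[0,0,0]])

```text
time_s: 11.5
tool_pos: [0.5284, 0.0913, 0.0789]
eef_rot: [-0.703, 0.703, 0.077, -0.076]
force: [-0.7, 0.6, 0.4]
finger_gap: 0.599
```

Request:
drive_tool(jaw=[0,0,0,0,0], linear=[[0,0,0],[0,0,0],[0,0,0],[0,0,0],[0,0,0]], rot=[[0,0,0],[0,0,0],[0,0,0],[0,0,0],[0,0,0]])

```text
time_s: 12.12
tool_pos: [0.5282, 0.0914, 0.0788]
eef_rot: [0.703, -0.703, -0.077, 0.076]
force: [-0.0, 1.1, 3.5]
finger_gap: 0.139
```

Gripped. I'm lifting along the hinge arc, with the first call as a check.

Request:
drive_tool(jaw=[0,0,0,0,0], linear=[[0,0,0],[1.05,-7.8,0],[1.05,-7.8,0],[1.05,-7.8,0],[0,0,0]], rot=[[0,0,0],[0,0,0.05],[0,0,0.05],[0,0,0.05],[0,0,0]])

```text
time_s: 12.75
tool_pos: [0.5319, 0.0922, 0.1007]
eef_rot: [-0.695, 0.707, 0.023, -0.129]
force: [-1.6, 1.1, -2.6]
finger_gap: 0.142
```

```bash
cat > ang.py <<'E'
from h import *
s=arm.get_state();Rt=rot(s['eef_rot']).as_matrix();yw=np.radians(12.57)
ex=np.array([np.cos(yw),np.sin(yw),0]);H=np.array([.6011,.0669,.0605])+.09*ex
g=s['tool_pos']-.019*Rt[:,1]; r=g-H; a=-r@ex; z=r[2]
print('t',s['time_s'],'radius mm',np.hypot(a,z)*1e3,'ideal',np.hypot(156,36),'angle by pos',np.arctan2(z,a)-np.arctan2(36,156),'tilt',np.arcsin(-Rt[:,1]@ex),'F',np.round(s['force'],1),'M',np.round(s['wrist_torque'],2),'gap',s['finger_gap'],'j',np.round(s['joints'],2),np.abs(s['joint_velocities']).max())
E
python3 ang.py
```

```text
t 12.75 radius mm 160.40021375194618 ideal 160.099968769516 angle by pos 0.14986694934289577 tilt 0.15175222310382755 F [-1.6  1.1 -2.6] M [ 0.25 -0.24  0.04] gap 0.14165472629661086 j [ 0.11  0.44  1.6  -0.02  1.25 -1.67] 0.054568286455649394
```

Position and tilt both follow the arc at 0.150. I'll continue for 11 more steps of 0.05.

Request:
drive_tool(jaw=[0,0,0,0,0], linear=[[1.05,-7.8,0],[1.05,-7.8,0],[1.05,-7.8,0],[1.05,-7.8,0],[1.05,-7.8,0]], rot=[[0,0,0.05],[0,0,0.05],[0,0,0.05],[0,0,0.05],[0,0,0.05]])

```text
time_s: 13.38
tool_pos: [0.546, 0.0955, 0.1372]
eef_rot: [-0.674, 0.704, -0.065, -0.215]
force: [-0.1, 1.7, -2.7]
finger_gap: 0.138
```

Request:
drive_tool(jaw=[0,0,0,0,0], linear=[[1.05,-7.8,0],[1.05,-7.8,0],[1.05,-7.8,0],[1.05,-7.8,0],[0,0,0]], rot=[[0,0,0.05],[0,0,0.05],[0,0,0.05],[0,0,0.05],[0,0,0]])

```text
time_s: 14.0
tool_pos: [0.5632, 0.0994, 0.1628]
eef_rot: [-0.649, 0.694, -0.136, -0.282]
force: [-2.6, 1.1, 1.4]
finger_gap: 0.141
```

```bash
python3 ang.py
```

```text
t 14.0 radius mm 160.75129354480848 ideal 160.099968769516 angle by pos 0.5972284827893819 tilt 0.6026469687426396 F [-2.6  1.1  1.4] M [ 0.21 -0.02 -0.13] gap 0.14051769537259332 j [ 0.13  0.69  1.11 -0.05  1.94 -1.66] 0.0397514240832877
```

Request:
drive_tool(jaw=[0,0,0,0,0], linear=[[1.05,-7.8,0],[1.05,-7.8,0],[0,0,0],[0,0,0],[0,0,0]], rot=[[0,0,0.05],[0,0,0.05],[0,0,0],[0,0,0],[0,0,0]])

```text
time_s: 14.62
tool_pos: [0.5745, 0.1019, 0.1749]
eef_rot: [-0.635, 0.686, -0.169, -0.312]
force: [-1.8, 4.4, -2.0]
finger_gap: 0.14
```

```bash
python3 ang.py; python3 - <<'E'
from h import *
yw=np.radians(12.57);ex=np.array([np.cos(yw),np.sin(yw),0]);ey=np.array([-np.sin(yw),np.cos(yw),0]);H=np.array([.6011,.0669,.0605])+.09*ex
for n in ['top','scene']:
    s,p,d=snap(n,n+'2.png');K,T=cam2w(n)
    v,u=np.nonzero(d>0);z=d[v,u];P=np.c_[(u-K[0,2])/K[0,0]*z,(v-K[1,2])/K[1,1]*z,z]@T[:3,:3].T+T[:3,3]
    r=P-H;X=-r@ex;Y=r@ey;Z=r[:,2];ang=np.arctan2(Z,X);rad=np.hypot(X,Z)
    m=(p[v,u].min(1)>110)&(abs(Y)<.116)&(rad<.186)&(rad>.05)&(ang>.4)&(ang<.95)
    print(n,m.sum())
    for k in range(3):
        f=np.polyfit(X[m],Z[m],1);e=np.abs(np.polyval(f,X)-Z);m=m&(e<.004)
        print('slope ang',np.arctan(f[0]),'intercept mm',f[1]*1e3,m.sum(), 'from hinge', np.median(np.arctan2(Z[m],X[m])-np.arcsin(.008/rad[m])))
E
```

```text
t 14.625 radius mm 160.81918561892704 ideal 160.099968769516 angle by pos 0.7034516325827165 tilt 0.6978446700185879 F [-1.8  4.4 -2. ] M [ 0.6  -0.48 -0.36] gap 0.13995805742620185 j [ 0.14  0.76  1.   -0.06  2.08 -1.66] 0.007222790848635284
top 6594
slope ang 0.6886306314347034 intercept mm 9.48508502834489 6278 from hinge 0.6845591287540422
slope ang 0.695793136862929 intercept mm 8.557074106041538 6222 from hinge 0.6846102467327119
slope ang 0.6969358856211103 intercept mm 8.396274505802083 6209 from hinge 0.6846111160757791
scene 7506
slope ang 0.6945307858538847 intercept mm 7.115999984840027 7041 from hinge 0.671180885251013
slope ang 0.6949428152994921 intercept mm 7.029035876164663 7033 from hinge 0.671155551904825
slope ang 0.6950086898377446 intercept mm 7.01530963346618 7033 from hinge 0.671155551904825
```

View pics/scene2.png

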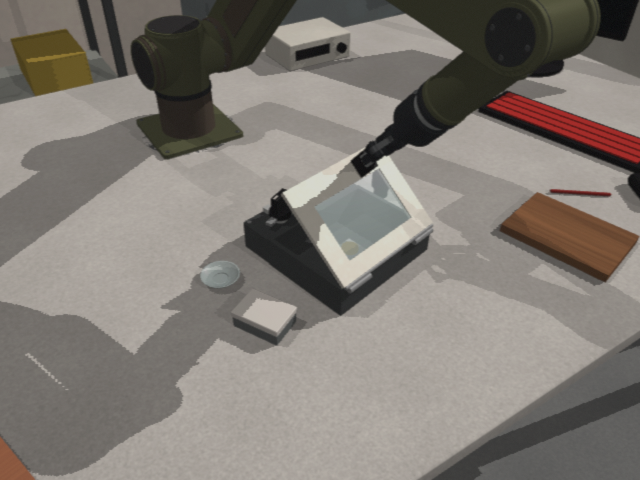

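The cover is open with the pull held near (365,160), and the dish and box are where they were. The depth slope gives 0.695 to 0.697 rad. I'll hold for one call, then hand in.

Request:
drive_tool(jaw=[0,0,0,0,0], linear=[[0,0,0],[0,0,0],[0,0,0],[0,0,0],[0,0,0]], rot=[[0,0,0],[0,0,0],[0,0,0],[0,0,0],[0,0,0]])

```text
time_s: 15.35
tool_pos: [0.5747, 0.1019, 0.1751]
eef_rot: [-0.634, 0.686, -0.169, -0.313]
force: [-2.5, 4.9, -1.8]
finger_gap: 0.138
```

```bash
python3 ang.py; python3 - <<'E'
from h import *
for n in ['top','scene']:
    snap(n)
    for t in ['eyepiece','dish','slide_box']:
        print(n,t,[(np.round(m['location']),round(m['conf'],2)) for m in arm.mark_of(t,n)[:1]])
print(arm.close_job())
E
```

```text
t 15.35 radius mm 160.84754033529316 ideal 160.099968769516 angle by pos 0.7047859053790192 tilt 0.6993995567155853 F [-2.5  4.9 -1.8] M [ 0.77 -0.46 -0.5 ] gap 0.13776930670789667 j [ 0.14  0.76  0.99 -0.06  2.08 -1.66] 0.0018066824989587497
top eyepiece []
top dish [(array([429., 275.]), 0.57)]
top slide_box [(array([413., 198.]), 0.93)]
scene eyepiece []
scene dish [(array([221., 280.]), 0.85)]
scene slide_box [(array([264., 321.]), 0.86)]
the job is handed in; nothing more can be done
None
```

The job is handed in, with the cover held open at 40° in the gripper. It took about 15 s of the 51 s allowed.

- **Knob:** I turned it clockwise through the click to 1.31 rad, measured by depth after letting go. The tongue showed clear of the cover's edge.
- **Cover:** I lifted it by the pull along the hinge arc. The depth fits of its slope gave 0.695 and 0.697 rad, the gripper's tilt 0.699 and its position 0.705, against a target of 0.698. A cruder estimate that depends on where I placed the hinge read lower, at 0.67 to 0.685 rad.
- **Hold:** In the last reading the arm was still, the grip opening was unchanged, and forces were under 6 N.
- **Bystanders:** The dish and the slide box were where they started, to within the 2-pixel scatter of the network marks. The network did not find the eyepiece in the last top and scene pictures. I last saw it standing in its place just before I gripped the pull, so its final position is not confirmed, though the arm did not go near it.

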